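# Slide one battery pack out of the cluster and onto the tester's contact

## Robot

A 7-joint arm with a two-finger parallel gripper is mounted at the origin on the work surface. World frame = base frame: x ahead of the robot, y to its left, z up, the work surface at z = 0. Lengths are in mm, angles in rad, forces in N, time in s.
With the tool pointing down it reaches from about 400 to 850 mm from the base axis. Payload 10.4 kg.
Tool frame: the origin (TCP) lies between the finger pads; the fingertips stand 8 mm ahead of it and the grasp point (between the pads) lies 11 mm behind it; z points along the fingers, y is the direction in which the jaws open and shut (so a half turn about z gives the same grasp; the last joint's range is limited). The gripper opens to 87 mm and grips with 3 to 60 N. Pads are 19 mm wide; open, the fingers measure 117 mm over their backs; the gripper's body (75 mm by 190 mm) begins 51 mm behind the grasp point.
Start: joints at [-1.329, 0.332, -0.065, 1.46, 0.022, 1.35, -0.088], TCP at [163.558, 603.241, 230.576] pointing down, gripper open.
Joint ranges: [-2.6, 2.6], [-0.5, 2.12], [-1.47, 1.34], [0.16, 2.42], [-1.27, 4.41], [0.06, 2.06], [-2.6, 2.6]. Speed limits (rad/s): [2.22, 2.22, 2.79, 2.79, 3.14, 3.14, 3.14].

## Interface

Orientations are given as a rotation vector (axis times angle).
In Python, from station import get_state, camera, get_calibration, hand_in, trace gives the robot as it stands.
- The arm moves only by the tool drive_tool, never from a script. Its arguments are lists of equal length, an entry for each row: "offset": the shift along the world's x, y, z in m, a list of three; "twist": the turn about the world's z in rad; "gripper": the gripper's target within -1 to 1 (shut at 1, half-way at 0, fully open at -1). A call has exactly 8 rows; each row shifts and turns the commanded pose from where the row before left it; what a row does not reach is not made up. A row lasts 1/10 s, in which the tool goes at most 50 mm and 8.59 degrees, less where a joint would pass 70% of its speed; a pose out of reach is approached as far as the arm can. A call with a gripper value outside its range is refused whole. The fingers move at their own pace and stop on an object; "newtons" is the grip in N (left out, the last holds). Time passes only in rows, so rows that do not move let the fingers close, or fill a call up. It gives the time, the measured TCP pose, the force and the opening at its end, in the units of the state.
- get_state(): the state, without advancing time (a new reading comes with each control period).
- camera(name): name is "scene" or "top" or "wrist"; returns the picture (384x512x3 uint8, blue, green, red); there is no depth.
- get_calibration(name): a dict with "fov_y" (degrees; the focal length in pixels is half the picture's height over the tangent of half this angle, whatever the lens; pixels are square), "cx", "cy" (the principal point, pixels), "world_to_cam" (4x4, takes a point from world to camera coordinates). Camera axes: x right, y down, z forward; pixel columns grow to the right and rows downward; lengths in mm; the calibration is good to about 2 mm. A picture is of the moment at which its call begins: read the wrist's pose just before it. get_calibration takes no time and is no camera call; for the wrist camera it gives the pose at the moment of the call.
- hand_in(): hands the job in, once; it reports no verdict.
Trained networks look in the newest picture that a camera, given by its name, has taken for a name from the list of things; names that differ only in an ending like _2 or _b are one class to them, and where a whole thing is asked for, a point or a joint stands for the part that bears it (a point fixed in the world has none). Each returns a list of dicts, best first, with "p" (0 to 1); they miss things now and then, are a little off and sometimes report something else, mostly with a low value. They report only what shows in the picture. A call takes as long as a camera call. They do not tell look-alikes from the thing itself.
- trace(camera, query): "mask" (384x512 bool, what is visible of it) and "bbox" ([left, top, right, bottom] in pixels, round what is visible of it).
The state is a dict: "clock": time; "joint_positions": joint angles; "qd": joint speeds; "tau": joint torques, N m; "tcp_pos": TCP position; "orientation": TCP orientation; "ft_force": force on the tool from outside, world axes, zero at the start; "wrist_torque": the same for the moment, N m; "grip_width": finger opening in mm.
Only numpy, scipy, OpenCV 4.12 (cv2) and the standard library are available. Lean on these libraries where they do the work, as an engineer would, in place of code of your own. Each camera call takes 0.05 s, during which the arm holds its last target. There are 200 camera calls.

## Task

Push the battery pack with the orange label lengthwise out of the touching cluster, straight into the tester's lane in front of it, without shifting the other two packs or the wheel or knocking anything else about. Keep pushing gently until you feel the sprung contact hidden under the tester's hood push back firmly (about 8 N, never much more), then let go and leave the pack sitting in the lane against the contact.

Things in the scene. Friction and masses are not known exactly. Their poses are not given: they have to be found in the camera images.
- pack_orange: The pack to move: black box 96 x 56 x 36 mm (x, y, z), about 0.3 kg (0.2 to 0.4), flat orange label on top, brass terminal pads at its +x end. Origin: centre of its underside. +x points along its length towards the tester; its tail is the face at x = -48 mm. Touched on one or both long sides. Slides with 1 to 4 N; push it, never lift it.
- pack_blue: Neighbour to leave alone: grey box 96 x 56 x 36 mm with a blue label, about 0.3 kg, loose. Origin: centre of its underside, x along its length. Its ends may stand up to 12 mm ahead of or behind those of the orange pack.
- pack_green: Neighbour to leave alone: as pack_blue, with a green label.
- wheel: Neighbour to leave alone: black rubber drive wheel lying flat, 68 mm diameter, 30 mm high, 0.18 kg, loose, touching the end of the row farther from the robot. Origin: centre of its underside.
- tester: Grey fixed pack tester. Origin: on the table, at the centre of the lane's mouth; +x is the way in, z up. The mouth stands 79 to 99 mm ahead of the orange pack's front face, within 5 mm sideways and 0.03 rad of the pack's axis. A hood (underside 44 mm, top 56 mm above the table) covers the lane from x = 30 to 190 mm.
- lane (a point): Point on the tester's lane, on the table, 30 mm inside the mouth, under the hood's front edge. The lane is bare table between two aluminium rails 30 mm high, 62 mm apart (3 mm clearance a side), from tester x = 0 to 130 mm; flared lead-ins reach out to x = -30 mm, where they are about 84 mm apart inside.
- contact_zone (a point): Middle of the zone (tester x = 62 mm, z = 20 mm) under the hood where the sprung brass contact waits. The pack's front meets it at x between 42 and 82 mm, different each time and not measured: feel for it. It gives 1 mm per 5 N, needs over 5 N for 0.2 s, is damaged above 15 N. Let go, it pushes the pack back up to 3 mm until friction holds it, still touching: that is right.
- screwdriver: Bystander: screwdriver lying on the table, loose. Origin on its underside.
- side_brush: Bystander: small three-armed side brush, about 125 mm across, 14 mm high, loose. Origin: centre of its underside.
Mind the look-alikes: they are no part of the job. Leave any red look-alike of the pack_orange alone. Leave any blue look-alike of the tester alone.

How it is judged (in metres and radians):
On the way, in this order (a step that is already met when the one before it is completed fails the run):
1. the orange pack is pushed clear ahead of both other packs, at least 5 mm of gap lengthwise (x of pack_orange in the frame of pack_blue above 0.101 m and x of pack_orange in the frame of pack_green above 0.101 m), for 0.05 s.
2. the pack, in the lane, is pressed against the sprung contact with at least 5 N for 0.2 s (x of pack_orange in the frame of tester above -0.016 m and y of pack_orange in the frame of tester between -0.006 and 0.006 m and angle between the x axis of pack_orange and the x axis of tester, either way round below 0.15 rad and contact force between pack_orange and tester above 5 N), for 0.2 s.
At the end, for the whole second after the job is handed in: The orange pack lies flat and at rest in the tester's lane (within 6 mm of its centre line and 0.15 rad of its direction), still touching the sprung contact (more than 0.2 N), at least 5 mm clear ahead of both other packs; the other packs and the wheel are within 6 mm of where they began (all of step 1 and x of pack_orange in the frame of tester above -0.016 m and y of pack_orange in the frame of tester between -0.006 and 0.006 m and angle between the x axis of pack_orange and the x axis of tester, either way round below 0.15 rad and distance of each of pack_blue, pack_green, wheel from where it was at the start of the episode below 0.006 m and contact force between pack_orange and tester above 0.2 N and angle between pack_orange's own z axis and vertical below 0.05 rad and height (world z) of pack_orange below 0.004 m and linear speed of pack_orange below 0.01 m/s).
It fails at once if another pack or the wheel is shifted more than 6 mm (distance of any of pack_blue, pack_green, wheel from where it was at the start of the episode above 0.006 m).
It fails at once if the tester's contact is pressed with more than 15 N (contact force between pack_orange and tester above 15 N).
It fails at once if the orange pack is lifted or tipped: it must be slid (height (world z) of pack_orange above 0.02 m or angle between pack_orange's own z axis and vertical above 0.3 rad).
It fails at once if the screwdriver or side brush is moved more than 20 mm (distance of any of screwdriver, side_brush from where it was at the start of the episode above 0.02 m).
It also fails if it takes over 46 s, if anything falls off the work surface, if the arm or the gripper's body presses on something with over 40 N, if the wrist force passes 120 N, or if a joint passes its speed limit or range.

## Working session

There is one attempt and no reset: what is moved stays moved. The work goes in short steps, Python scripts to look and compute and a tool call to move; the robot and the scene stay as the last step left them, time stands still between calls to the robot, and variables do not carry over. Pictures are saved under pics/ and viewed, about 8 in all and at most 12, crops included, and the job is handed in when it is done.

Besides the shell and the picture viewer there is one more tool, called after "Request:" as a command line: name --pt "numbers of a row" for each row, then --argument value for the rest. drive_tool: Moves the arm, as the interface text tells. Its arguments: {"type":"object","properties":{"offset":{"type":"array"},"twist":{"type":"array"},"gripper":{"type":"array"},"newtons":{"type":"number"}},"required":["offset","twist","gripper"]}

```bash
mkdir -p pics; ls; python3 - <<'E'
from station import *
import cv2,numpy as np
s=get_state();print({k:np.round(v,3) for k,v in s.items()})
for n in("top","scene"):
    im=camera(n);cv2.imwrite(f"pics/{n}0.png",im)
    c=get_calibration(n);print(n,c)
    for q in("pack_orange","pack_blue","pack_green","wheel","tester","screwdriver","side_brush"):
        print(q,[(round(float(d["p"]),2),np.round(d["bbox"]).tolist()) for d in trace(n,q)][:4])
E
```

```text
pics
{'clock': np.float64(0.0), 'joint_positions': array([-1.329,  0.333, -0.065,  1.461,  0.022,  1.35 , -0.089]), 'qd': array([ 0.001,  0.002, -0.   ,  0.   , -0.001,  0.001, -0.001]), 'tau': array([ 1.0000e-03, -6.2327e+01,  2.5000e-02, -3.8989e+01, -6.1000e-02,
        4.0000e-02,  0.0000e+00]), 'tcp_pos': array([163.454, 602.829, 229.724]), 'orientation': array([-4.150e-01, -3.114e+00,  2.000e-03]), 'ft_force': array([-0.37 ,  0.257, -0.508]), 'wrist_torque': array([ 0.044,  0.029, -0.032]), 'grip_width': np.float64(86.682)}
top {'fov_y': 50.41582661052727, 'cx': 257.6327080814319, 'cy': 189.66818432719552, 'world_to_cam': array([[-2.16207154e-02, -9.99755260e-01,  4.68667661e-03,
        -5.15701451e+01],
       [-9.89809225e-01,  2.07451991e-02, -1.40880571e-01,
         4.75935370e+02],
       [ 1.40748866e-01, -7.68485449e-03, -9.90015505e-01,
         1.02164469e+03],
       [ 0.00000000e+00,  0.00000000e+00,  0.00000000e+00,
         1.00000000e+00]])}
pack_orange [(0.77, [268.0, 222.0, 313.0, 257.0]), (0.56, [245.0, 161.0, 283.0, 185.0])]
pack_blue [(0.92, [242.0, 120.0, 
[... 605 characters left out ...]
      [-4.37677279e-01,  6.44925934e-01, -6.26505498e-01,
         1.50037354e+03],
       [ 0.00000000e+00,  0.00000000e+00,  0.00000000e+00,
         1.00000000e+00]])}
pack_orange [(0.93, [182.0, 200.0, 219.0, 225.0]), (0.74, [280.0, 151.0, 345.0, 189.0]), (0.69, [243.0, 205.0, 281.0, 241.0])]
pack_blue [(0.89, [284.0, 220.0, 316.0, 254.0]), (0.57, [132.0, 281.0, 173.0, 312.0])]
pack_green [(0.81, [263.0, 211.0, 299.0, 244.0])]
wheel [(0.59, [307.0, 237.0, 334.0, 261.0])]
tester [(0.79, [282.0, 150.0, 343.0, 187.0]), (0.7, [133.0, 278.0, 175.0, 313.0]), (0.66, [82.0, 201.0, 170.0, 258.0])]
screwdriver [(0.46, [266.0, 138.0, 287.0, 154.0])]
side_brush [(0.91, [131.0, 278.0, 172.0, 314.0])]
```

```bash
python3 - <<'E'
import cv2
im=cv2.imread("pics/top0.png")
cv2.imwrite("pics/top0c.png",cv2.resize(im[80:320,60:420],None,fx=2.2,fy=2.2,interpolation=cv2.INTER_CUBIC))
E
```

```text
(no output)
```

View pics/top0c.png

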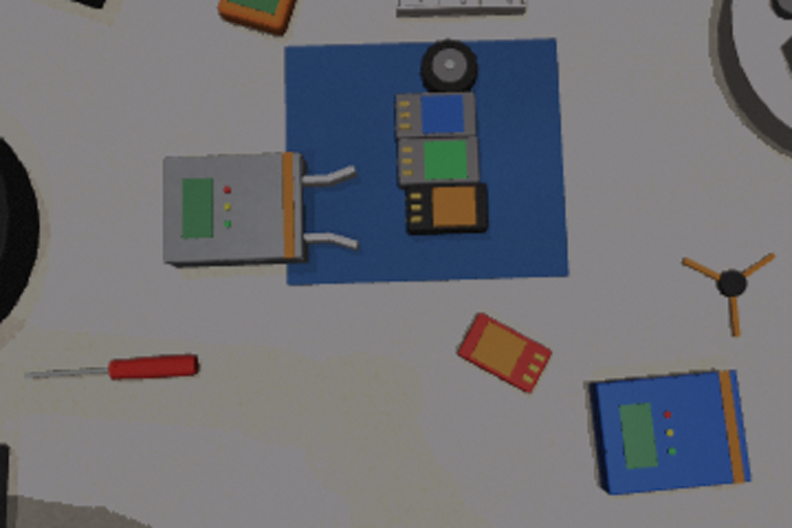

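Picture 1 (crop is 2.2x, offset 60,80). Candidates for the pack: the black pack with the orange label at full-picture px (263,174), nearest the robot in the row, and the red look-alike at (289,240), which I leave alone. Candidates for the tester: grey at (165,175), mouth facing right, and the blue look-alike at (365,277), which I leave alone. The push goes image-left, roughly world +y.

```bash
cat > h.py <<'E'
from station import *
import cv2,numpy as np
def K(c):
    f=192/np.tan(np.radians(c["fov_y"])/2); return f
def back(c,px,z):
    """pixels -> world points on plane z"""
    px=np.atleast_2d(px).astype(float);f=K(c);M=np.array(c["world_to_cam"]);R,t=M[:3,:3],M[:3,3]
    d=np.c_[(px[:,0]-c["cx"])/f,(px[:,1]-c["cy"])/f,np.ones(len(px))]@R
    o=-R.T@t; return o+d*((z-o[2])/d[:,2])[:,None]
def proj(c,P):
    M=np.array(c["world_to_cam"]);q=np.atleast_2d(P)@M[:3,:3].T+M[:3,3];f=K(c)
    return np.c_[q[:,0]/q[:,2]*f+c["cx"],q[:,1]/q[:,2]*f+c["cy"]]
E
python3 - <<'E'
from h import *
c=get_calibration("top")
s=lambda u,v:(60+u/2.2,80+v/2.2)
for n,p,z in[("tail near",s(488,231),36),("tail far",s(489,184),36),("front near",s(407,234),36),("front far",s(406,184),36),("green tail",s(478,161),36),("hood front n",s(303,262),56),("hood front f",s(303,153),56),("lead n",s(357,246),30),("lead f",s(354,170),30),("wheel",s(449,65),30),("red",s(505,352),36)]:
    print(n,back(c,p,z).round(0))
w=get_calibration("wrist");M=w["world_to_cam"];print(w["fov_y"],w["cx"],w["cy"],"cam",-M[:3,:3].T@M[:3,3],"\n",M[:3,:3].round(2))
E
```

```text
tail near [[ 485. -124.   36.]]
tail far [[ 542. -127.   36.]]
front near [[484. -29.  36.]]
front far [[544. -29.  36.]]
green tail [[ 570. -115.   36.]]
hood front n [[451.  90.  56.]]
hood front f [[579.  90.  56.]]
lead n [[472.  30.  30.]]
lead f [[563.  33.  30.]]
wheel [[691. -84.  30.]]
red [[ 344. -140.   36.]]
62.028955467906094 255.54562513057215 196.26108530404397 cam [ 92.71040191 622.62929479 383.54675663] 
 [[ 0.26  0.97  0.  ]
 [ 0.93 -0.25  0.27]
 [ 0.26 -0.07 -0.96]]
```

Request:
drive_tool --pt "0.022 -0.0365 0" --pt "0.022 -0.0365 0" --pt "0.022 -0.0365 0" --pt "0.022 -0.0365 0" --pt "0.022 -0.0365 0" --pt "0.022 -0.0365 0" --pt "0.022 -0.0365 0" --pt "0.022 -0.0365 0" --twist '[-0.0816, -0.0816, -0.0816, -0.0816, -0.0816, -0.0816, -0.0816, -0.0816]' --gripper '[0.8, 0.8, 0.8, 0.8, 0.8, 0.8, 0.8, 0.8]' --newtons 40

```text
clock: 1.6
tcp_pos: [340.2, 309.7, 230.8]
orientation: [-1.396, -2.814, -0.001]
ft_force: [0.5, -0.2, 0.0]
grip_width: 30.8
```

Request:
drive_tool --pt "0.022 -0.0365 0" --pt "0.022 -0.0365 0" --pt "0.022 -0.0365 0" --pt "0.022 -0.0365 0" --pt "0.022 -0.0365 0" --pt "0.022 -0.0365 0" --pt "0.022 -0.0365 0" --pt "0.022 -0.0365 0" --twist '[-0.0816, -0.0816, -0.0816, -0.0816, -0.0816, -0.0816, -0.0816, -0.0816]' --gripper '[0.8, 0.8, 0.8, 0.8, 0.8, 0.8, 0.8, 0.8]'

```text
clock: 2.4
tcp_pos: [516.3, 17.7, 231.0]
orientation: [2.224, 2.218, 0.002]
ft_force: [0.4, 0.7, 0.6]
grip_width: 8.7
```

```bash
python3 - <<'E'
from h import *
import time
for i in range(6):
    camera("top") if i<5 else None
s=get_state();print(s["clock"],s["tcp_pos"].round(1),s["orientation"].round(3),s["joint_positions"].round(2),s["grip_width"],s["ft_force"].round(2))
c=get_calibration("wrist");im=camera("wrist");cv2.imwrite("pics/w1.png",im);np.save("w1.npy",c,allow_pickle=True)
for q in("pack_orange","pack_green","tester"):
    for d in trace("wrist",q)[:3]:
        b=d["bbox"];m=d["mask"].astype(np.uint8)
        r=cv2.minAreaRect(np.argwhere(m)[:,::-1].astype(np.float32))
        print(q,round(float(d["p"]),2),np.round(b),[back(c,p,36).round(1)[0,:2].tolist() for p in cv2.boxPoints(r)])
cv2.imwrite("pics/w1v.png",cv2.resize(im,(800,600),interpolation=cv2.INTER_CUBIC))
E
```

```text
2.65 [515.3  19.8 230.4] [-2.22  -2.222  0.   ] [-0.66  0.08  0.57  1.77 -0.05  1.3  -0.08] 8.603967205679268 [-0.41 -0.31 -0.77]
pack_orange 0.86 [ 84. 294. 108. 324.] [[306.1, -129.7], [333.3, -129.7], [328.2, -170.2], [300.3, -170.2]]
pack_orange 0.61 [233. 207. 279. 264.] [[491.1, -16.6], [543.6, -16.5], [545.1, -87.1], [489.9, -87.1]]
pack_green 0.78 [280. 202. 326. 244.] [[541.6, -9.7], [597.1, -3.8], [604.8, -52.5], [547.3, -58.8]]
tester 0.62 [192.   0. 327. 110.] [[453.4, 192.5], [582.4, 192.8], [588.4, 92.5], [447.9, 92.3]]
```

View pics/w1v.png

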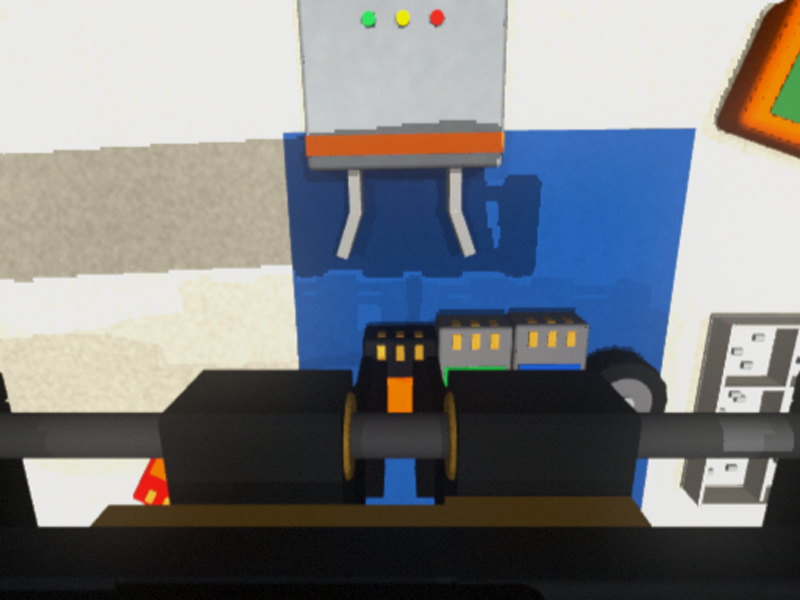

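Picture 2 shows the tester, the rails and the packs' front ends; the gripper hides the rest. I'll take one close crop to pick edges.

```bash
python3 - <<'E'
import cv2,numpy as np
im=cv2.imread("pics/w1.png")[90:240,190:390]
im=cv2.resize(im,None,fx=4,fy=4,interpolation=cv2.INTER_LANCZOS4)
im=np.clip(im.astype(float)*1.6+15,0,255).astype(np.uint8)
cv2.imwrite("pics/w1c.png",im)
E
```

```text
(no output)
```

View pics/w1c.png

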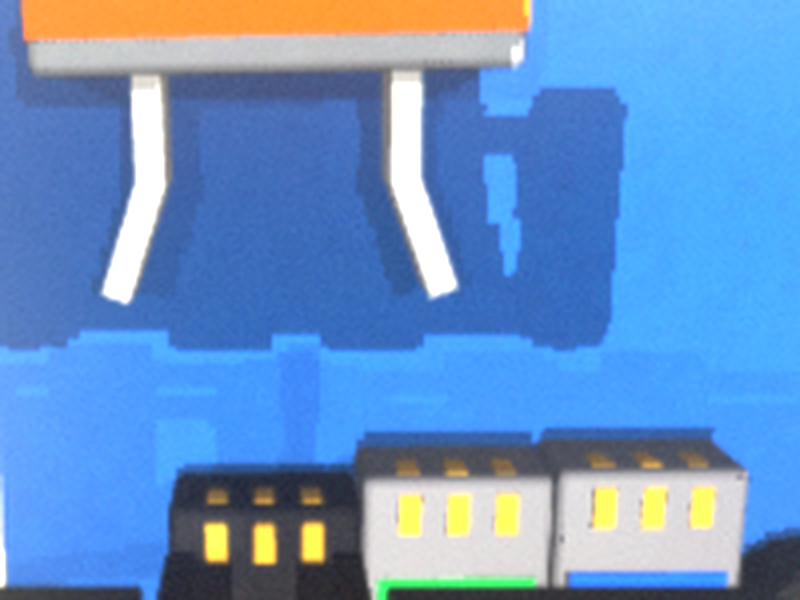

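```bash
python3 - <<'E'
from h import *
c=np.load("w1.npy",allow_pickle=True).item()
g=lambda n,L,z:print(n,back(c,[(190+(u-1.5)/4,90+(v-1.5)/4) for u,v in L],z)[:,:2].round(1).tolist())
g("orange front",[(172,508),(360,506)],36)
g("orange front bottom",[(180,470),(352,468)],0)
g("green front",[(366,480),(550,478)],36)
g("blue front",[(560,472),(745,472)],36)
g("terminals O",[(216,543),(264,543),(313,543)],36)
g("railL",[(161,80),(166,178)],30)
g("railR",[(390,75),(391,180)],30)
g("lead ends",[(131,302),(431,297)],30)
g("hood front bottom edge",[(33,74),(516,70)],44)
g("hood front top edge",[(25,42),(527,36)],56)
E
```

```text
orange front [[490.5, -28.2], [544.6, -27.5]]
orange front bottom [[490.5, -28.2], [544.7, -27.5]]
green front [[546.1, -19.6], [598.7, -19.0]]
blue front [[601.4, -17.2], [654.3, -17.1]]
terminals O [[503.0, -38.9], [517.0, -38.9], [531.2, -38.9]]
railL [[489.2, 90.6], [490.1, 64.8]]
railR [[550.4, 92.0], [551.4, 64.4]]
lead ends [[479.6, 30.7], [563.5, 32.2]]
hood front bottom edge [[457.6, 92.2], [581.2, 93.4]]
hood front top edge [[458.0, 99.8], [581.2, 101.4]]
```

Pack front centre is about (517.5,-28), with yaw about 0.012 and tail at y of about -124. The lane centre line is about x=520.6 at y=64, with yaw about 0.018. I'll go behind the tail and down.

Request:
drive_tool --pt "0.001 -0.0437 0" --pt "0.001 -0.0437 0" --pt "0.001 -0.0437 0" --pt "0.0005 -0.0437 0" --pt "0 0 -0.045" --pt "0 0 -0.045" --pt "0 0 -0.045" --pt "0 0 -0.045" --twist '[0.012, 0, 0, 0, 0, 0, 0, 0]' --gripper '[0.8, 0.8, 0.8, 0.8, 0.8, 0.8, 0.8, 0.8]'

```text
clock: 3.65
tcp_pos: [519.2, -154.5, 49.1]
orientation: [2.206, 2.237, 0.002]
ft_force: [0.6, -0.1, 0.1]
grip_width: 8.7
```

Request:
drive_tool --pt "0 0 -0.016" --pt "0 0 -0.016" --pt "0 0 0" --pt "0 0.002 0" --pt "0 0.003 0" --pt "0 0.003 0" --pt "0 0.003 0" --pt "0 0 0" --twist '[0, 0, 0, 0, 0, 0, 0, 0]' --gripper '[0.8, 0.8, 0.8, 0.8, 0.8, 0.8, 0.8, 0.8]'

```text
clock: 4.45
tcp_pos: [519.4, -143.8, 19.0]
orientation: [2.206, 2.236, 0.001]
ft_force: [0.4, -0.5, -0.5]
grip_width: 8.5
```

```bash
python3 - <<'E'
from h import *
s=get_state();print(s["clock"],s["tcp_pos"].round(2),s["orientation"].round(3),s["ft_force"].round(2))
im=camera("top");cv2.imwrite("pics/t2.png",im)
c=get_calibration("wrist");im=camera("wrist");cv2.imwrite("pics/w2.png",im);np.save("w2.npy",c,allow_pickle=True)
M=c["world_to_cam"];print(-M[:3,:3].T@M[:3,3])
cv2.imwrite("pics/w2v.png",np.clip(cv2.resize(im,(800,600),interpolation=cv2.INTER_CUBIC)*1.4,0,255).astype(np.uint8))
E
```

```text
4.45 [ 519.43 -143.81   18.97] [2.206e+00 2.236e+00 1.000e-03] [ 0.4  -0.46 -0.46]
[519.38860488 -69.71378027 171.83116179]
```

View pics/w2v.png

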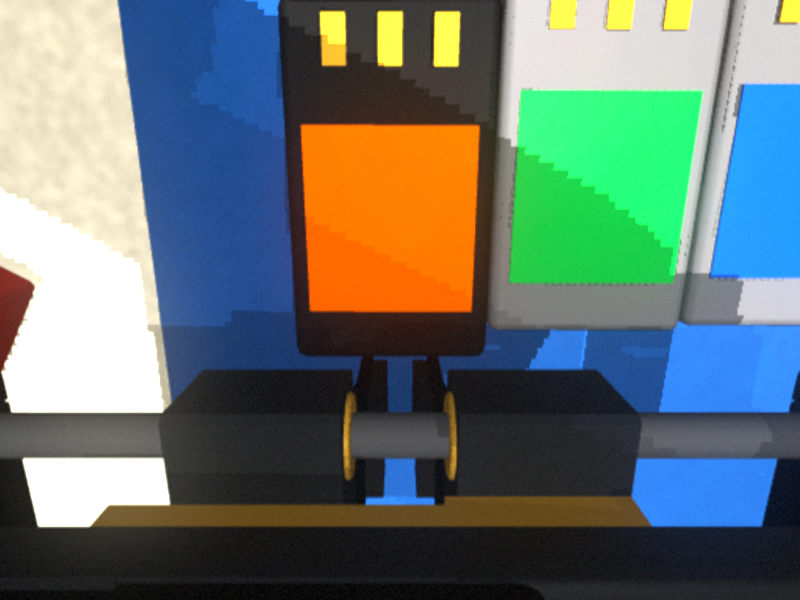

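Picture 3: orange pack tail corners at viewed px (298,354) and (485,354), front corners about (281,2) and (499,2). The fingers, around (400,365), stand just behind the tail and a little right of its centre.

```bash
python3 - <<'E'
from h import *
c=np.load("w2.npy",allow_pickle=True).item()
g=lambda n,L,z:print(n,back(c,[(u*.64-.2,v*.64-.2) for u,v in L],z)[:,:2].round(1).tolist())
g("O corners",[(299,354),(485,354),(499,2),(281,2)],36)
g("O label",[(301,125),(479,124),(472,311),(309,312)],36)
g("G tail",[(491,327),(677,328)],36);g("G label",[(519,91),(702,91),(675,283),(509,283)],36)
g("terminals",[(333,39),(390,39),(447,39)],36)
E
```

```text
O corners [[491.1, -122.6], [545.1, -121.9], [543.0, -31.3], [490.5, -32.0]]
O label [[494.2, -59.9], [539.8, -59.0], [540.6, -109.0], [494.4, -109.9]]
G tail [[546.3, -113.7], [599.6, -113.3]]
G label [[549.4, -51.1], [595.6, -50.4], [596.9, -100.1], [550.5, -100.7]]
terminals [[502.8, -39.9], [516.8, -39.7], [530.8, -39.5]]
```

Request:
drive_tool --pt "0 0.004 0" --pt "0 0.003 0" --pt "0 0.002 0" --pt "0 0.002 0" --pt "0 0.003 0" --pt "0 0.003 0" --pt "0 0.003 0" --pt "-0.0002 0.003 0" --twist '[0, 0, 0, 0, 0, 0, 0, 0]' --gripper '[0.8, 0.8, 0.8, 0.8, 0.8, 0.8, 0.8, 0.8]'

```text
clock: 5.35
tcp_pos: [518.8, -121.3, 18.5]
orientation: [-2.208, -2.235, -0.0]
ft_force: [-0.4, -1.0, -0.7]
grip_width: 8.7
```

Request:
drive_tool --pt "0 0.005 0" --pt "0 0.005 0" --pt "0 0.005 0" --pt "-0.0003 0.005 0" --pt "0 0.005 0" --pt "0 0.005 0" --pt "0 0.004 0" --pt "-0.0002 0.003 0" --twist '[0, 0, 0, 0, 0, 0, 0, 0]' --gripper '[0.8, 0.8, 0.8, 0.8, 0.8, 0.8, 0.8, 0.8]'

```text
clock: 6.15
tcp_pos: [518.4, -84.1, 18.6]
orientation: [2.207, 2.235, 0.0]
ft_force: [0.0, -1.9, -0.9]
grip_width: 8.4
```

```bash
python3 - <<'E'
from h import *
s=get_state();print(s["clock"],s["tcp_pos"].round(2),s["orientation"].round(3),s["ft_force"].round(2),s["wrist_torque"].round(3))
c=get_calibration("wrist");im=camera("wrist");cv2.imwrite("pics/w3.png",im);np.save("w3.npy",c,allow_pickle=True)
cv2.imwrite("pics/w3v.png",np.clip(cv2.resize(im,(800,600),interpolation=cv2.INTER_CUBIC)*1.4,0,255).astype(np.uint8))
E
```

```text
6.15 [518.37 -84.11  18.57] [2.207 2.235 0.   ] [ 0.03 -1.9  -0.94] [-0.419  0.037 -0.001]
```

View pics/w3v.png

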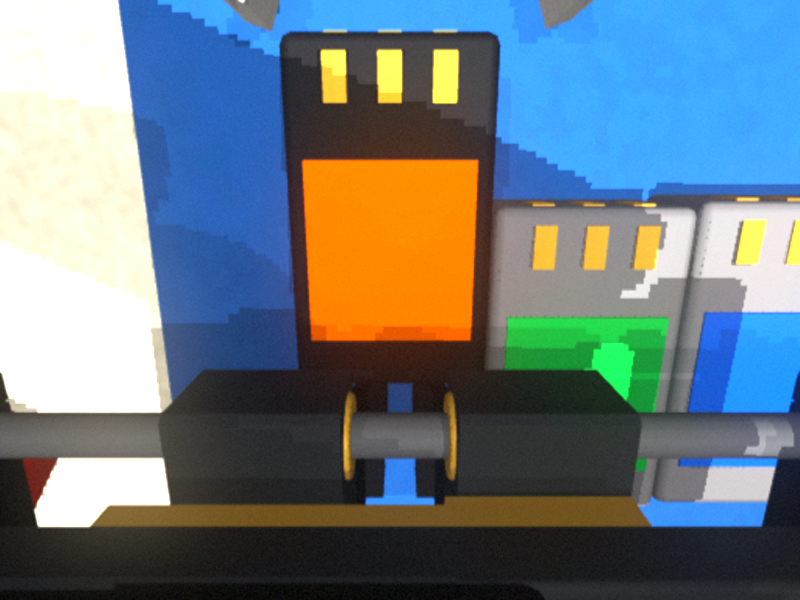

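Picture 4: the orange pack stands out in front, about 48 mm ahead of its start. Green and blue are in place. The lead-in tips show at the top, near (265,25) and (555,25).

```bash
python3 - <<'E'
from h import *
c=np.load("w3.npy",allow_pickle=True).item()
g=lambda n,L,z:print(n,back(c,[(u*.64-.2,v*.64-.2) for u,v in L],z)[:,:2].round(1).tolist())
g("O front",[(283,34),(497,34)],36)
g("O label",[(303,159),(478,159),(471,341),(311,341)],36)
g("terminals",[(333,76),(390,76),(446,76)],36)
g("G front",[(498,206),(693,207)],36)
g("tips",[(277,27),(544,25)],30)
E
```

```text
O front [[489.8, 21.1], [542.1, 21.8]]
O label [[493.5, -8.2], [539.1, -7.6], [539.9, -57.8], [493.9, -58.4]]
terminals [[501.8, 11.8], [516.0, 12.0], [530.0, 12.2]]
G front [[545.1, -19.5], [597.3, -19.1]]
tips [[487.1, 24.0], [555.0, 25.4]]
```

Request:
drive_tool --pt "0 0.005 0" --pt "0 0.005 0" --pt "0 0.005 0" --pt "0 0.005 0" --pt "0 0.005 0" --pt "0 0.005 0" --pt "0.0003 0.005 0" --pt "0.0003 0.004 0" --twist '[-0.002, -0.004, -0.004, -0.005, -0.005, -0.005, -0.005, -0.002]' --gripper '[0.8, 0.8, 0.8, 0.8, 0.8, 0.8, 0.8, 0.8]'

```text
clock: 7.0
tcp_pos: [518.7, -45.5, 18.6]
orientation: [2.244, 2.199, -0.001]
ft_force: [-2.2, -4.5, 3.5]
grip_width: 8.5
```

```bash
python3 - <<'E'
from h import *
s=get_state();print(s["clock"],s["tcp_pos"].round(2),s["orientation"].round(3),s["ft_force"].round(2),s["wrist_torque"].round(3))
c=get_calibration("wrist");im=camera("wrist");cv2.imwrite("pics/w4.png",im);np.save("w4.npy",c,allow_pickle=True)
cv2.imwrite("pics/w4v.png",np.clip(cv2.resize(im,(800,600),interpolation=cv2.INTER_CUBIC)*1.4,0,255).astype(np.uint8)[:420])
E
```

```text
7.0 [518.74 -45.49  18.59] [ 2.244e+00  2.199e+00 -1.000e-03] [-2.25 -4.51  3.49] [-1.099  0.537  0.052]
```

View pics/w4v.png

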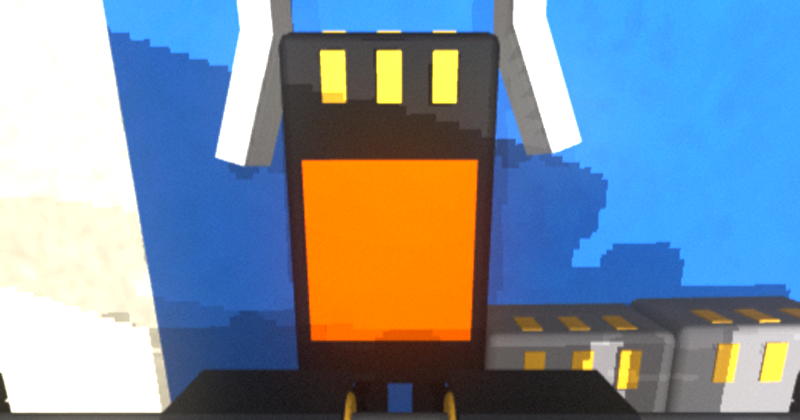

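```bash
python3 - <<'E'
from h import *
c=np.load("w4.npy",allow_pickle=True).item()
g=lambda n,L,z:print(n,back(c,[(u*.64-.2,v*.64-.2) for u,v in L],z)[:,:2].round(1).tolist())
g("O front",[(283,34),(497,34)],36)
g("O label",[(303,159),(478,159),(471,341),(311,341)],36)
g("terminals",[(333,76),(390,76),(446,76)],36)
g("G front",[(489,335),(670,335)],36)
g("tips",[(245,165),(552,155)],30);g("tips0",[(245,165),(528,155)],0)
g("kinks",[(272,22),(513,19)],30);g("railtop",[(272,1),(512,1)],30)
E
```

```text
O front [[493.7, 60.6], [546.0, 59.6]]
O label [[496.4, 31.2], [542.0, 30.3], [541.1, -19.9], [495.1, -19.0]]
terminals [[505.3, 50.9], [519.6, 50.6], [533.5, 50.4]]
G front [[546.3, -18.2], [598.2, -19.2]]
tips [[479.4, 30.1], [563.0, 31.0]]
tips0 [[470.5, 30.3], [563.9, 31.6]]
kinks [[489.9, 64.8], [551.0, 64.3]]
railtop [[490.3, 69.5], [550.6, 68.3]]
```

Request:
drive_tool --pt "0 0.003 0" --pt "0 0.003 0" --pt "0 0.003 0" --pt "0 0.003 0" --pt "0 0.003 0" --pt "0 0.003 0" --pt "0 0.002 0" --pt "0 0 0" --twist '[0, 0, 0, 0, 0, 0, 0, 0]' --gripper '[0.8, 0.8, 0.8, 0.8, 0.8, 0.8, 0.8, 0.8]'

```text
clock: 7.85
tcp_pos: [519.0, -24.9, 18.6]
orientation: [-2.242, -2.2, -0.001]
ft_force: [0.5, 0.8, -0.3]
grip_width: 8.8
```

Request:
drive_tool --pt "0.0003 0.002 0" --pt "0.0003 0.002 0" --pt "0.0003 0.002 0" --pt "0.0003 0.002 0" --pt "0.0003 0.002 0" --pt "0.0003 0.002 0" --pt "0.0003 0.002 0" --pt "0 0.002 0" --twist '[0.004, 0.005, 0.005, 0.005, 0.005, 0.005, 0.005, 0]' --gripper '[0.8, 0.8, 0.8, 0.8, 0.8, 0.8, 0.8, 0.8]'

```text
clock: 8.65
tcp_pos: [521.1, -9.4, 18.6]
orientation: [2.205, 2.238, 0.0]
ft_force: [-0.7, -2.1, 1.2]
grip_width: 8.8
```

```bash
python3 - <<'E'
from h import *
s=get_state();print(s["clock"],s["tcp_pos"].round(2),s["orientation"].round(3),s["ft_force"].round(2),s["wrist_torque"].round(3))
c=get_calibration("wrist");im=camera("wrist");cv2.imwrite("pics/w5.png",im);np.save("w5.npy",c,allow_pickle=True)
cv2.imwrite("pics/w5v.png",np.clip(cv2.resize(im,(800,600),interpolation=cv2.INTER_CUBIC)*1.4,0,255).astype(np.uint8)[:420])
E
```

```text
8.65 [521.08  -9.39  18.57] [2.205 2.238 0.   ] [-0.73 -2.15  1.17] [-0.572  0.019 -0.007]
```

View pics/w5v.png

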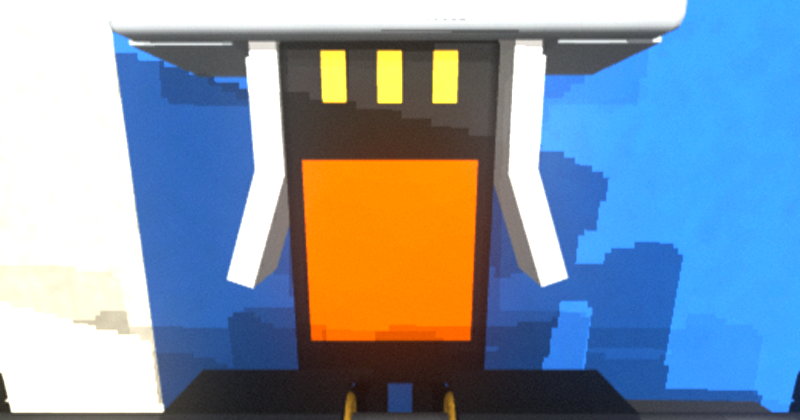

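Picture 6: the pack sits centred and straight between the rails, its front just under the hood's edge. Now I creep in and feel for the contact.

Request:
drive_tool --pt "0 0.0008 0" --pt "0 0.0008 0" --pt "0 0.0007 0" --pt "-0.0001 0.0007 0" --pt "0 0.0005 0" --pt "0 0.0005 0" --pt "0 0.0005 0" --pt "0 0.0005 0" --twist '[0, 0, 0, 0, 0, 0, 0, 0]' --gripper '[0.8, 0.8, 0.8, 0.8, 0.8, 0.8, 0.8, 0.8]'

```text
clock: 9.5
tcp_pos: [520.9, -4.5, 18.6]
orientation: [2.205, 2.237, 0.0]
ft_force: [0.9, -2.6, 0.2]
grip_width: 8.5
```

Request:
drive_tool --pt "0 0.0003 0" --pt "0 0.0003 0" --pt "0 0.0003 0" --pt "0 0.0003 0" --pt "0 0.0003 0" --pt "0 0.0003 0" --pt "0 0.0003 0" --pt "0 0.0003 0" --twist '[0, 0, 0, 0, 0, 0, 0, 0]' --gripper '[0.8, 0.8, 0.8, 0.8, 0.8, 0.8, 0.8, 0.8]'

```text
clock: 10.3
tcp_pos: [521.0, -2.1, 18.6]
orientation: [2.205, 2.237, 0.0]
ft_force: [1.2, -2.6, 1.0]
grip_width: 8.5
```

Request:
drive_tool --pt "0 0.00025 0" --pt "0 0.00025 0" --pt "0 0.00025 0" --pt "0 0.00025 0" --pt "0 0.00025 0" --pt "0 0.00025 0" --pt "0 0.00025 0" --pt "0 0.00025 0" --twist '[0, 0, 0, 0, 0, 0, 0, 0]' --gripper '[0.8, 0.8, 0.8, 0.8, 0.8, 0.8, 0.8, 0.8]'

```text
clock: 11.1
tcp_pos: [521.0, -0.2, 18.6]
orientation: [2.205, 2.237, 0.0]
ft_force: [-0.6, -1.5, 1.1]
grip_width: 8.4
```

Request:
drive_tool --pt "0 0.00025 0" --pt "0 0.00025 0" --pt "0 0.00025 0" --pt "0 0.00025 0" --pt "0 0.00025 0" --pt "0 0.00025 0" --pt "0 0.00025 0" --pt "0 0.00025 0" --twist '[0, 0, 0, 0, 0, 0, 0, 0]' --gripper '[0.8, 0.8, 0.8, 0.8, 0.8, 0.8, 0.8, 0.8]'

```text
clock: 11.9
tcp_pos: [520.9, 1.9, 18.6]
orientation: [2.205, 2.237, 0.0]
ft_force: [1.0, -2.2, -1.3]
grip_width: 8.7
```

Request:
drive_tool --pt "0 0.00025 0" --pt "0 0.00025 0" --pt "0 0.00025 0" --pt "-0.0001 0.00025 0" --pt "0 0.00025 0" --pt "0 0.00025 0" --pt "0 0.00025 0" --pt "0 0.00025 0" --twist '[0, 0, 0, 0, 0, 0, 0, 0]' --gripper '[0.8, 0.8, 0.8, 0.8, 0.8, 0.8, 0.8, 0.8]'

```text
clock: 12.7
tcp_pos: [520.8, 3.8, 18.6]
orientation: [2.205, 2.237, 0.0]
ft_force: [0.1, -2.5, 0.4]
grip_width: 8.7
```

Request:
drive_tool --pt "0 0.00025 0" --pt "0 0.00025 0" --pt "0 0.00025 0" --pt "0 0.00025 0" --pt "0 0.00025 0" --pt "0 0.00025 0" --pt "0 0.00025 0" --pt "0 0.00025 0" --twist '[0, 0, 0, 0, 0, 0, 0, 0]' --gripper '[0.8, 0.8, 0.8, 0.8, 0.8, 0.8, 0.8, 0.8]'

```text
clock: 13.5
tcp_pos: [520.8, 5.9, 18.6]
orientation: [2.205, 2.237, 0.0]
ft_force: [-0.1, -2.4, 0.3]
grip_width: 8.6
```

Request:
drive_tool --pt "0 0.00025 0" --pt "0 0.00025 0" --pt "0 0.00025 0" --pt "0 0.00025 0" --pt "0 0.00025 0" --pt "0 0.00025 0" --pt "0 0.00025 0" --pt "0 0.00025 0" --twist '[0, 0, 0, 0, 0, 0, 0, 0]' --gripper '[0.8, 0.8, 0.8, 0.8, 0.8, 0.8, 0.8, 0.8]'

```text
clock: 14.3
tcp_pos: [520.9, 7.9, 18.6]
orientation: [2.205, 2.237, 0.0]
ft_force: [-0.8, -2.6, 0.1]
grip_width: 8.8
```

Request:
drive_tool --pt "0 0.00025 0" --pt "0 0.00025 0" --pt "0 0.00025 0" --pt "-0.0001 0.00025 0" --pt "0 0.00025 0" --pt "0 0.00025 0" --pt "0 0.00025 0" --pt "0 0.00025 0" --twist '[0, 0, 0, 0, 0, 0, 0, 0]' --gripper '[0.8, 0.8, 0.8, 0.8, 0.8, 0.8, 0.8, 0.8]'

```text
clock: 15.1
tcp_pos: [520.7, 9.9, 18.6]
orientation: [2.205, 2.237, 0.0]
ft_force: [-0.1, -1.9, 0.6]
grip_width: 9.1
```

Request:
drive_tool --pt "0 0.00025 0" --pt "0 0.00025 0" --pt "0 0.00025 0" --pt "0 0.00025 0" --pt "0 0.00025 0" --pt "0 0.00025 0" --pt "0 0.00025 0" --pt "0 0.00025 0" --twist '[0, 0, 0, 0, 0, 0, 0, 0]' --gripper '[0.8, 0.8, 0.8, 0.8, 0.8, 0.8, 0.8, 0.8]'

```text
clock: 15.9
tcp_pos: [520.8, 11.9, 18.6]
orientation: [2.205, 2.237, 0.0]
ft_force: [0.3, -2.3, 0.3]
grip_width: 8.8
```

Request:
drive_tool --pt "0 0.00025 0" --pt "0 0.00025 0" --pt "0 0.00025 0" --pt "0 0.00025 0" --pt "0 0.00025 0" --pt "0 0.00025 0" --pt "0 0.00025 0" --pt "0 0.00025 0" --twist '[0, 0, 0, 0, 0, 0, 0, 0]' --gripper '[0.8, 0.8, 0.8, 0.8, 0.8, 0.8, 0.8, 0.8]'

```text
clock: 16.7
tcp_pos: [520.7, 13.9, 18.6]
orientation: [2.205, 2.237, 0.0]
ft_force: [0.3, -2.0, 0.2]
grip_width: 8.8
```

Request:
drive_tool --pt "0 0.00025 0" --pt "0 0.00025 0" --pt "0 0.00025 0" --pt "-0.0001 0.00025 0" --pt "0 0.00025 0" --pt "0 0.00025 0" --pt "0 0.00025 0" --pt "0 0.00025 0" --twist '[0, 0, 0, 0, 0, 0, 0, 0]' --gripper '[0.8, 0.8, 0.8, 0.8, 0.8, 0.8, 0.8, 0.8]'

```text
clock: 17.5
tcp_pos: [520.6, 15.9, 18.6]
orientation: [2.205, 2.237, 0.0]
ft_force: [-1.5, -1.7, 1.2]
grip_width: 8.7
```

Request:
drive_tool --pt "0 0.00025 0" --pt "0 0.00025 0" --pt "0 0.00025 0" --pt "0 0.00025 0" --pt "0 0.00025 0" --pt "0 0.00025 0" --pt "0 0.00025 0" --pt "0 0.00025 0" --twist '[0, 0, 0, 0, 0, 0, 0, 0]' --gripper '[0.8, 0.8, 0.8, 0.8, 0.8, 0.8, 0.8, 0.8]'

```text
clock: 18.3
tcp_pos: [520.7, 17.9, 18.6]
orientation: [2.205, 2.237, 0.0]
ft_force: [-0.3, -1.3, 0.7]
grip_width: 8.6
```

Request:
drive_tool --pt "0 0.00025 0" --pt "0 0.00025 0" --pt "0 0.00025 0" --pt "0 0.00025 0" --pt "0 0.00025 0" --pt "0 0.00025 0" --pt "0 0.00025 0" --pt "0 0.00025 0" --twist '[0, 0, 0, 0, 0, 0, 0, 0]' --gripper '[0.8, 0.8, 0.8, 0.8, 0.8, 0.8, 0.8, 0.8]'

```text
clock: 19.1
tcp_pos: [520.7, 19.9, 18.6]
orientation: [2.205, 2.237, 0.0]
ft_force: [0.4, -2.0, -0.1]
grip_width: 8.8
```

Request:
drive_tool --pt "0 0.00025 0" --pt "0 0.00025 0" --pt "0 0.00025 0" --pt "0 0.00025 0" --pt "0 0.00025 0" --pt "0 0.00025 0" --pt "0 0.00025 0" --pt "0 0.00025 0" --twist '[0, 0, 0, 0, 0, 0, 0, 0]' --gripper '[0.8, 0.8, 0.8, 0.8, 0.8, 0.8, 0.8, 0.8]'

```text
clock: 19.9
tcp_pos: [520.7, 21.9, 18.6]
orientation: [2.205, 2.237, 0.0]
ft_force: [0.1, -1.5, 0.8]
grip_width: 8.6
```

Request:
drive_tool --pt "0 0.00025 0" --pt "0 0.00025 0" --pt "0 0.00025 0" --pt "-0.0001 0.00025 0" --pt "0 0.00025 0" --pt "0 0.00025 0" --pt "0 0.00025 0" --pt "0 0.00025 0" --twist '[0, 0, 0, 0, 0, 0, 0, 0]' --gripper '[0.8, 0.8, 0.8, 0.8, 0.8, 0.8, 0.8, 0.8]'

```text
clock: 20.7
tcp_pos: [520.5, 23.9, 18.6]
orientation: [2.205, 2.237, 0.0]
ft_force: [-0.0, -2.3, 0.6]
grip_width: 8.7
```

Request:
drive_tool --pt "0 0.00025 0" --pt "0 0.00025 0" --pt "0 0.00025 0" --pt "0 0.00025 0" --pt "0 0.00025 0" --pt "0 0.00025 0" --pt "0 0.00025 0" --pt "0 0.00025 0" --twist '[0, 0, 0, 0, 0, 0, 0, 0]' --gripper '[0.8, 0.8, 0.8, 0.8, 0.8, 0.8, 0.8, 0.8]'

```text
clock: 21.5
tcp_pos: [520.6, 25.4, 18.6]
orientation: [2.205, 2.237, -0.0]
ft_force: [0.1, -5.0, 0.2]
grip_width: 8.7
```

Force rose to 5 N with a tracking lag: that is the contact. A bit more.

Request:
drive_tool --pt "0 0.0002 0" --pt "0 0.0002 0" --pt "0 0.0002 0" --pt "0 0.0002 0" --pt "0 0.0002 0" --pt "0 0 0" --pt "0 0 0" --pt "0 0 0" --twist '[0, 0, 0, 0, 0, 0, 0, 0]' --gripper '[0.8, 0.8, 0.8, 0.8, 0.8, 0.8, 0.8, 0.8]'

```text
clock: 22.3
tcp_pos: [520.6, 25.9, 18.6]
orientation: [2.206, 2.236, -0.001]
ft_force: [1.2, -6.8, 0.7]
grip_width: 9.0
```

Request:
drive_tool --pt "0 0.0003 0" --pt "0 0.0003 0" --pt "0 0.0003 0" --pt "0 0.0003 0" --pt "0 0.0003 0" --pt "0 0 0" --pt "0 0 0" --pt "0 0 0" --twist '[0, 0, 0, 0, 0, 0, 0, 0]' --gripper '[0.8, 0.8, 0.8, 0.8, 0.8, 0.8, 0.8, 0.8]'

```text
clock: 23.1
tcp_pos: [520.6, 26.5, 18.6]
orientation: [2.206, 2.235, -0.002]
ft_force: [1.3, -9.2, 1.1]
grip_width: 8.6
```

```bash
python3 - <<'E'
from h import *
for i in range(6):
    s=get_state();print(s["clock"],s["tcp_pos"].round(2),s["ft_force"].round(2))
    if i<5: camera("top")
E
```

```text
23.1 [520.63  26.55  18.58] [ 1.35 -9.21  1.08]
23.15 [520.63  26.59  18.59] [ 0.46 -9.99  0.6 ]
23.2 [520.66  26.61  18.59] [ 0.59 -9.21  0.3 ]
23.25 [520.66  26.56  18.59] [ 1.53 -9.32  0.41]
23.3 [520.65  26.56  18.61] [ 1.16 -9.28  0.04]
23.35 [520.62  26.59  18.59] [ 1.04 -8.51 -0.02]
```

Request:
drive_tool --pt "0 0.0002 0" --pt "0 0.0002 0" --pt "0 0 0" --pt "0 0 0" --pt "0 0 0" --pt "0 0 0" --pt "0 0 0" --pt "0 0 0" --twist '[0, 0, 0, 0, 0, 0, 0, 0]' --gripper '[0.8, 0.8, 0.8, 0.8, 0.8, 0.8, 0.8, 0.8]'

```text
clock: 24.15
tcp_pos: [520.7, 26.7, 18.6]
orientation: [2.206, 2.234, -0.002]
ft_force: [1.2, -11.3, 1.3]
grip_width: 8.7
```

Request:
drive_tool --pt "0 -0.0006 0" --pt "0 -0.0006 0" --pt "0 -0.0006 0" --pt "0 -0.0006 0" --pt "0 -0.0006 0" --pt "0 -0.0006 0" --pt "0 -0.0006 0" --pt "0 -0.0006 0" --twist '[0, 0, 0, 0, 0, 0, 0, 0]' --gripper '[0.8, 0.8, 0.8, 0.8, 0.8, 0.8, 0.8, 0.8]'

```text
clock: 24.95
tcp_pos: [520.4, 24.7, 18.6]
orientation: [-2.204, -2.238, -0.001]
ft_force: [0.6, -0.4, -0.2]
grip_width: 8.8
```

Request:
drive_tool --pt "0 -0.002 0" --pt "0 -0.003 0" --pt "0 -0.003 0" --pt "0 -0.004 0" --pt "0 -0.004 0" --pt "0 -0.004 0" --pt "0 0 0" --pt "0 0 0" --twist '[0, 0, 0, 0, 0, 0, 0, 0]' --gripper '[0.8, 0.8, 0.8, 0.8, 0.8, 0.8, 0.8, 0.8]'

```text
clock: 25.75
tcp_pos: [520.6, 3.9, 18.6]
orientation: [-2.206, -2.237, -0.0]
ft_force: [0.2, 1.0, 0.4]
grip_width: 8.8
```

```bash
python3 - <<'E'
from h import *
s=get_state();print(s["clock"],s["tcp_pos"].round(2),s["ft_force"].round(2))
im=camera("wrist");t=camera("top")
a=np.clip(cv2.resize(im,(600,450),interpolation=cv2.INTER_CUBIC)*1.4,0,255).astype(np.uint8)[:330]
cv2.imwrite("pics/w6v.png",a)
cv2.imwrite("pics/t6v.png",np.vstack([cv2.resize(x[90:210,130:300],None,fx=2.4,fy=2.4,interpolation=cv2.INTER_CUBIC) for x in(cv2.imread("pics/top0.png"),t)]))
t0=cv2.imread("pics/top0.png")
# shift of neighbours between first and last top picture
for n,(l,u,r,b) in{"blue":(240,120,276,142),"green":(240,143,276,163),"wheel":(250,97,282,121)}.items():
    A=cv2.cvtColor(t0[u:b,l:r],6).astype(np.float32);B=cv2.cvtColor(t[u:b,l:r],6).astype(np.float32)
    print(n,[np.round(x,2) for x in cv2.phaseCorrelate(A,B,cv2.createHanningWindow(A.shape[::-1],cv2.CV_32F))],"px (2.5mm)")
E
```

```text
25.75 [520.55   3.88  18.58] [0.2  0.96 0.36]
blue [array([-2.59,  0.02]), np.float64(0.57)] px (2.5mm)
green [array([-0.82, -0.4 ]), np.float64(0.92)] px (2.5mm)
wheel [array([ 0.01, -0.03]), np.float64(0.99)] px (2.5mm)
```

View pics/w6v.png

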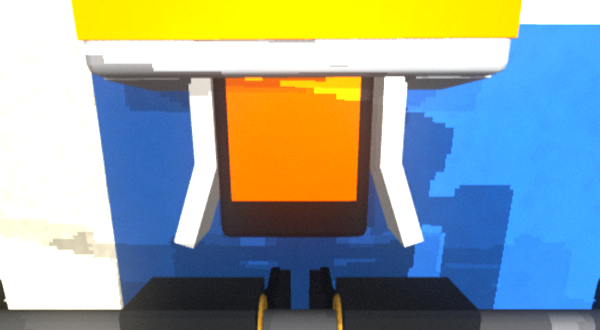

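View pics/t6v.png

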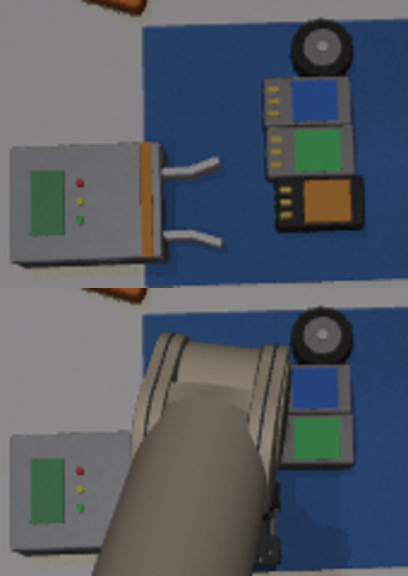

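Pictures 7 and 8: the pack sits straight and centred between the rails with the fingers clear of it. Green, blue and the wheel are where they began by eye.

```bash
python3 -c "
from station import *
print(hand_in())"
```

```text
the job is handed in; nothing more can be done
None
```

I pushed the orange-labelled pack lengthwise out of the cluster and into the grey tester's lane. I steered it about 4 mm sideways to meet the lane, then crept it in 2 mm per move until the sprung contact pushed back. The job was handed in at about 26 s of the 46 s allowed; no verdict was reported.

- **Contact force:** the total push peaked at a reading of about 11 N. Taking off about 2.3 N of sliding friction leaves an estimated 7 to 9 N on the contact, held for over a second. The contact force itself was never measured directly.
- **Pack at the end:** I backed the fingers off slowly, and the last wrist picture shows the pack flat, straight and centred between the rails, with the fingers clear. That it still touches the contact was not measured. I expect it to, because the pack followed the spring back under its own friction.
- **Neighbours:** green, blue and the wheel look unmoved by eye. The wheel's image shift was 0 px.
    - **Disagreeing check:** the image correlation gave 0.9 px for green and 2.6 px for blue (about 2.5 mm per px). The arm covered part of both, so I did not trust those two.
    - **Side force:** the push pressed sideways at about 2 N at one point, perhaps against green. It may have moved green by about 1 mm.
- **Bystanders:** I did not measure the screwdriver or side brush again; the arm never worked near them.

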